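Load the blank magazine and lock its keyhole front plate

TASK

Slide the magazine's front plate up and draw it off its two headed studs, and stand it in the slot of the plate rack. Pile all the blanks lying on the table flat and squarely on the magazine's block, down between its guide rods, then hang the front plate back on the studs by its keyholes and slide it fully down so that it locks behind the heads. Leave everything else where it lies.

Things in the scene. Friction and masses are not known exactly. Their poses are not given: they have to be found in the camera images.
- magazine: blank magazine, fixed to the table: dark base 140 x 210 x 10 mm with a raised block in its middle and two grey posts 20 x 20 mm, 70 mm high, at its front, at y = +85 and -85 mm, their front faces at x = -65 mm. Origin on the table under the block's centre; -x is its front, roughly towards the robot; z up. Magazine and rack may change sides (left, right) from start to start
- block_top (a point): centre of the top face of the magazine's aluminium block, on which the blanks are piled: 88 mm (along x) by 56 mm (along y), top 30 mm above the table; axes as the magazine's. Round it stand six fixed guide rods, 8 mm in diameter with round tops 78 mm above the table: four at x = +-34, y = +-37 mm and two at x = +-52, y = 0; a blank goes down between them with 3 mm of play all round. Posts' inner faces at y = +-75 mm
- stud_left (a point): left stud, on its axis half-way along the shank, 58 mm above the table: from the post's face a shank 8 mm in diameter and 9 mm long stands out along the magazine's -x, then a head 14 mm in diameter, 4 mm thick, ending at x = -78 mm in the magazine's frame. Axes as the magazine's; at y = +85 mm in its frame
- stud_right (a point): the like stud on the right post, y = -85 mm in the magazine's frame
- rack_slot (a point): middle of the floor of the plate rack's slot, 10 mm above the table. The rack is fixed: dark base 90 x 150 x 10 mm with two grey rails along y; the slot is 9 mm wide (x) and 150 mm long (y, open at both ends), straight up to 27 mm above this point, with a flared mouth up to 40 mm above it, about 20 mm wide there. x across the slot, y along it, z up
- plate_grip (a point): centre of the black grip bar (10 mm thick in x, 50 mm long in y, 36 mm high in z) on the top edge of the loose upright aluminium front plate (6 mm thick, 210 mm wide in y, 82 mm high; 0.22 to 0.37 kg). The plate's lower edge is 100 mm below. At the start it hangs locked on the studs, here at x = -69.5, y = 0, z = 108 mm in the magazine's frame, axes equal to the magazine's
- keyhole_left (a point): centre of the 20 mm wide opening of the plate's left keyhole (85 mm to +y and 68 mm below the grip's centre); above it a slot 11 mm wide ends 22 mm above this point. Locked, this point is 18 mm below the stud's axis; level with it, the head passes through. In x the locked plate has 1.5 mm of play either way. In the rack the plate's grip is 100 mm above rack_slot; it can lean about 6 degrees there
- keyhole_right (a point): the same point of the plate's right keyhole, 85 mm to -y of the grip's centre
- blank_1_c (a point): centre (half-way up) of a loose steel-coloured blank, a flat rectangular plate 90 mm (its x) by 60 mm (its y) by 10 mm (z), 0.13 to 0.21 kg, with four small dark holes near the corners; lies flat on the table at the start. Two to four such blanks are present, the others are None; all are alike
- blank_2_c (a point): centre (half-way up) of a loose steel-coloured blank, a flat rectangular plate 90 mm (its x) by 60 mm (its y) by 10 mm (z), 0.13 to 0.21 kg, with four small dark holes near the corners; lies flat on the table at the start. Two to four such blanks are present, the others are None; all are alike
- blank_3_c (a point): centre (half-way up) of a loose steel-coloured blank, a flat rectangular plate 90 mm (its x) by 60 mm (its y) by 10 mm (z), 0.13 to 0.21 kg, with four small dark holes near the corners; lies flat on the table at the start. Two to four such blanks are present, the others are None; all are alike
- blank_4_c (a point): centre (half-way up) of a loose steel-coloured blank, a flat rectangular plate 90 mm (its x) by 60 mm (its y) by 10 mm (z), 0.13 to 0.21 kg, with four small dark holes near the corners; lies flat on the table at the start. Two to four such blanks are present, the others are None; all are alike
- bolt_short: short steel bolt 15 x 50 x 13 mm, bystander; origin under its middle
- tape_roll: small blue and white roll of thread tape 54 mm across, 16 mm high, bystander; origin under its middle
- measure: yellow tape measure 36 x 80 x 62 mm, bystander; origin under its middle

How it is judged (in metres and radians):
On the way, in this order (a step that is already met when the one before it is completed fails the run):
1. the front plate stands in the rack's slot, let go (x of plate_grip in the frame of rack_slot between -0.018 and 0.018 m and y of plate_grip in the frame of rack_slot between -0.04 and 0.04 m and z of plate_grip in the frame of rack_slot between 0.094 and 0.104 m and angle between plate_grip's own z axis and vertical below 0.2 rad and contact force between the fingers and front_plate below 0.1 N), for 0.2 s.
2. all blanks are piled squarely on the magazine's block (horizontal distance between each of blank_1_c, blank_2_c, blank_3_c, blank_4_c and block_top below 0.006 m and angle between the x axis of each of blank_1_c, blank_2_c, blank_3_c, blank_4_c and the x axis of block_top, either way round below 0.1 rad and angle between each of blank_1_c, blank_2_c, blank_3_c, blank_4_c's own z axis and vertical below 0.06 rad and z of blank_1_c in the frame of block_top between 0.002 and 0.042 m and z of blank_2_c in the frame of block_top between 0.002 and 0.042 m and z of blank_3_c in the frame of block_top between 0.002 and 0.042 m and z of blank_4_c in the frame of block_top between 0.002 and 0.042 m and contact force between the fingers and blank_1 below 0.1 N and contact force between the fingers and blank_2 below 0.1 N and contact force between the fingers and blank_3 below 0.1 N and contact force between the fingers and blank_4 below 0.1 N), for 0.2 s.
At the end, for the whole second after the job is handed in: all blanks present lie flat in one pile on the block, each centre within 6 mm of the block's, square within 0.1 rad; the plate hangs on both studs slid down (grip 103 to 111.5 mm up, 61 to 78 mm ahead and within 5 mm of the magazine's middle, square within 0.08 rad); all at rest (horizontal distance between each of blank_1_c, blank_2_c, blank_3_c, blank_4_c and block_top below 0.006 m and angle between the x axis of each of blank_1_c, blank_2_c, blank_3_c, blank_4_c and the x axis of block_top, either way round below 0.1 rad and angle between each of blank_1_c, blank_2_c, blank_3_c, blank_4_c's own z axis and vertical below 0.06 rad and z of blank_1_c in the frame of block_top between 0.002 and 0.042 m and z of blank_2_c in the frame of block_top between 0.002 and 0.042 m and z of blank_3_c in the frame of block_top between 0.002 and 0.042 m and z of blank_4_c in the frame of block_top between 0.002 and 0.042 m and z of plate_grip in the frame of magazine between 0.103 and 0.1115 m and x of plate_grip in the frame of magazine between -0.078 and -0.061 m and y of plate_grip in the frame of magazine between -0.005 and 0.006 m and angle between the x axis of plate_grip and the x axis of magazine, either way round below 0.08 rad and angle between plate_grip's own z axis and vertical below 0.12 rad and linear speed of each of front_plate, blank_1, blank_2, blank_3, blank_4 below 0.03 m/s); the robot touches nothing.
It fails at once if a bystander was moved more than 50 mm (distance of any of bolt_short, tape_roll, measure from where it was at the start of the episode above 0.05 m).
Of blank_1, blank_2, blank_3, blank_4 only 2 to 4 are there at a start; the rules pass over those that are not, and their reading is None.
At some moment in a run one of blank_1, blank_2, blank_3, blank_4 may be knocked a few centimetres aside while the robot is not near it.
It also fails if it takes over 210 s, if anything falls off the work surface, if the arm or the gripper's body presses on something with over 40 N, if the wrist force passes 120 N, or if a joint passes its speed limit or range.

ROBOT

A 6-joint arm with a two-finger parallel gripper is mounted at the origin on a cart in front of the work surface, level with it; the furniture and walls round the work are solid. World frame = base frame: x ahead of the robot, y to its left, z up, the work surface at z = 0. Lengths are in mm, angles in rad, forces in N, time in s.
With the tool pointing down it reaches from about 275 to 750 mm from the base axis. Payload 10.2 kg.
Tool frame: the origin (TCP) lies at the very end of the fingers, on their centre line; the grasp point (between the pads) lies 19 mm behind it; z points along the fingers, y is the line along which they close (so a half turn about z gives the same grasp; the last joint's range is limited). The gripper opens to 85 mm and grips with 20 to 120 N. Pads are 22 mm wide; open, the fingers measure 114 mm over their backs; the gripper's body (76 mm by 85 mm) begins 54 mm behind the grasp point. The pads swing forward as they close: fully open they stand 13 mm farther back than shut.
Start: joints at [0.904, 0.313, 1.498, -0, 1.331, -0.223], TCP at [225.435, 474.142, 231.294] pointing down, gripper open.
Joint ranges: [-2.94, 2.94], [-0.97, 2.17], [0.19, 2.56], [-1.23, 4.37], [0.02, 3.11], [-2.88, 2.88]. Speed limits (rad/s): [2.39, 2.39, 3.01, 3.14, 3.14, 3.14].

INTERFACE

Orientations are given as a unit quaternion [w, x, y, z].
In Python, from rig import ctrl, optics gives the robot as it stands. The module is installed in compiled form; this text tells all that it offers.
- The arm moves only by the shell command python3 -m handwheel 'ROWS' [FORCE]. ROWS is JSON, a list that holds one entry, the list of rows, each a list of 5 numbers: the gripper command: -1 is fully open, 1 is shut, values between are in proportion, then the shift along the world's x, y, z in units of 50 mm (1.0 is 50 mm), then the turn about the world's z in units of 8 degrees (1.0 is 8 degrees). In form: [[[gripper, tx, ty, tz, twist], ...]]. A call has 1 to 10 rows; each row shifts and turns the commanded pose from where the row before left it; what a row does not reach is not made up. A row lasts 1/10 s, in which the tool goes at most 50 mm and 8.59 degrees, less where a joint would pass 70% of its speed; a pose out of reach is approached as far as the arm can. A call is refused whole if a number of a shift passes 1 or a number of a turn 1, either way. A call with a gripper value outside its range is refused whole. The fingers move at their own pace and stop on an object; FORCE is the grip in N (left out, the last holds). Time passes only in rows, so rows that do not move let the fingers close. It gives the time, the measured TCP pose, the force, the opening and the grip force at its end, in the units of the state.
- ctrl.sense(): the state, without advancing time (a new reading comes with each control period).
- optics.capture(name): name is "side" or "top" or "wrist"; returns a dict with "img" (420x560x3 uint8, blue, green, red), "K" (3x3 intrinsics, pixels), "R" (3x3) and "t" (3): a world point X has camera coordinates R X + t. Camera axes: x right, y down, z forward; pixel columns grow to the right and rows downward; lengths in mm; the calibration is good to about 2 mm. A picture is of the moment at which its call begins. There is no depth.
- ctrl.finish_job(): hands the job in; it is judged then, once.
The state is a dict: "time_s": time; "joints": joint angles; "dq": joint speeds; "tau": joint torques, N m; "eef_pos": TCP position; "ee_rot": TCP orientation; "force": force on the tool from outside, world axes, zero at the start; "wrist_torque": the same for the moment, N m; "grip_width": opening from 0.0 (shut) to 1.0 (fully open); "grip_force": force on a finger pad.
Only numpy, scipy, OpenCV 4.12 (cv2) and the standard library are available. Lean on these libraries where they do the work, as an engineer would, in place of code of your own. Each camera call takes 0.05 s, during which the arm holds its last target. There are 200 camera calls.

## Working session

There is one attempt and no reset: what is moved stays moved. The work goes in short steps, Python scripts to look and compute and a shell command to move; the robot and the scene stay as the last step left them, time stands still between calls to the robot, and variables do not carry over. Pictures are saved under pics/ and viewed, at most 14 in all, crops included, and the job is handed in when it is done.

```bash
mkdir -p pics; cat > h.py <<'E'
import numpy as np, cv2
from rig import ctrl, optics
def snap(n,f=None):
    c=optics.capture(n)
    c={k:np.array(v) for k,v in c.items()}
    if f: cv2.imwrite('pics/'+f,c['img'])
    return c
def ray(c,u,v):
    d=c['R'].T@np.linalg.inv(c['K'])@np.array([u,v,1.0]); o=-c['R'].T@c['t']
    return o,d
def onz(c,u,v,z):
    o,d=ray(c,u,v); return o+d*(z-o[2])/d[2]
def proj(c,X):
    p=c['K']@(c['R']@np.array(X,float)+c['t']); return p[:2]/p[2]
E
python3 - <<'E'
from h import *
for n in ("side","top"):
    c=snap(n,n+'0.png'); print(n,c['K'].round(1).tolist(),c['R'].round(3).tolist(),(-c['R'].T@c['t']).round(0))
c=snap('wrist');print((-c['R'].T@c['t']).round(0),c['R'].round(3),c['K'][0,0])
print(ctrl.sense())
E
```

```text
side [[437.6, 0.0, 285.4], [0.0, 437.6, 212.9], [0.0, 0.0, 1.0]] [[0.965, -0.261, 0.002], [-0.129, -0.485, -0.865], [0.227, 0.835, -0.502]] [ 306. -915.  598.]
top [[482.3, 0.0, 276.1], [0.0, 482.3, 206.2], [0.0, 0.0, 1.0]] [[-0.007, -1.0, 0.005], [-0.99, 0.006, -0.143], [0.143, -0.006, -0.99]] [ 413.  -82. 1192.]
[162. 504. 373.] [[ 0.428  0.904 -0.001]
 [ 0.868 -0.411  0.277]
 [ 0.25  -0.119 -0.961]] 353.1258987885212
{'time_s': 0.15, 'joints': array([ 9.03582946e-01,  3.13317731e-01,  1.49820269e+00,  3.63977769e-05,
        1.33097739e+00, -2.23360076e-01]), 'dq': array([ 0.0011497 , -0.0025701 , -0.00208641, -0.00150225,  0.00020592,
        0.00121736]), 'tau': array([ 1.51120257e-03, -4.12363136e+01, -2.59798801e+01, -2.14565493e-04,
        3.15885183e-03, -4.91162098e-07]), 'eef_pos': array([225.32618769, 474.00469338, 230.89099149]), 'ee_rot': array([-2.10884751e-04,  2.20113634e-01,  9.75474132e-01, -4.00831234e-04]), 'force': array([ 1.4466005 ,  0.31917053, -0.50687041]), 'wrist_torque': array([-0.04789595, -0.02998327,  0.00250377]), 'grip_force': 0.0, 'grip_width': 1.0010351542206217}
```

View pics/top0.png

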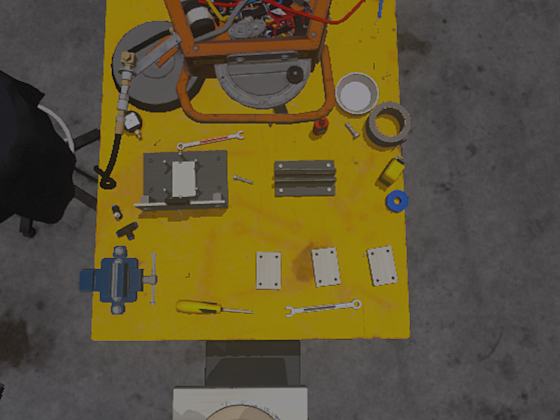

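View pics/side0.png

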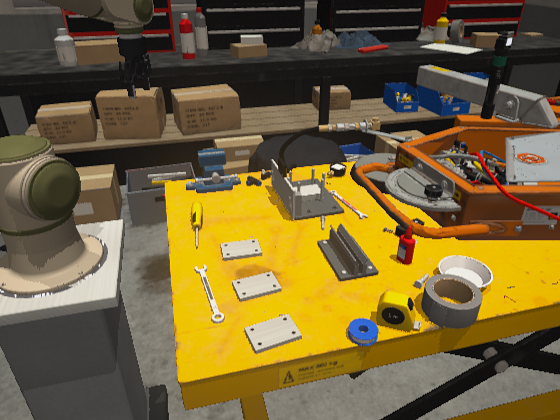

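The top view shows the magazine at about (184,180), the rack at (305,179), and three blanks at (268,271), (326,267) and (382,265). The measure and the blue roll are on the right at about (392,170) and (397,201).

```bash
cat >> h.py <<'E'
def light(c,lo=130,smax=60,amin=300):
    hsv=cv2.cvtColor(c['img'],cv2.COLOR_BGR2HSV)
    m=((hsv[...,1]<smax)&(hsv[...,2]>lo)).astype(np.uint8)*255
    m=cv2.morphologyEx(m,cv2.MORPH_CLOSE,np.ones((5,5)))
    cs,_=cv2.findContours(m,cv2.RETR_EXTERNAL,cv2.CHAIN_APPROX_NONE)
    return [k for k in cs if cv2.contourArea(k)>amin]
def rect(c,k,z):
    P=np.array([onz(c,*p[0],z)[:2] for p in k],np.float32)
    r=cv2.minAreaRect(P); w,h=r[1]; a=r[2]
    if w<h: w,h,a=h,w,a+90
    a=(a+90)%180-90
    return np.round(r[0],1),round(w,1),round(h,1),round(a,2)
E
python3 - <<'E'
from h import *
c=snap('top')
for k in light(c):
    x,y,w,h=cv2.boundingRect(k)
    if w<60: print((x,y,w,h),rect(c,k,10),rect(c,k,30))
for u,v,z in [(184,178,30),(305,179,50),(276,181,20),(334,181,20)]: print(onz(c,u,v,z).round())
E
```

```text
(256, 252, 25, 37) (array([427.3, -69.1]), 86.8, 58.0, -0.46) (array([427. , -69.3]), 85.3, 57.0, -0.46)
(312, 247, 29, 40) (array([ 434.6, -209.9]), 88.8, 58.0, 6.77) (array([ 434.2, -207.7]), 87.3, 57.0, 6.77)
(368, 246, 30, 40) (array([ 436.3, -347.8]), 88.7, 57.9, 9.42) (array([ 435.9, -343.4]), 87.2, 57.0, 9.42)
(173, 162, 24, 35) (array([654. , 138.4]), 87.3, 57.1, 1.35) (array([650. , 134.6]), 85.8, 56.1, 1.35)
(336, 73, 43, 41) (array([ 875.9, -299.2]), 108.3, 107.3, 89.71) (array([ 868.1, -295.5]), 106.5, 105.5, 89.71)
[652. 136.  30.]
[ 644. -160.   50.]
[645. -90.  20.]
[ 644. -233.   20.]
```

```bash
python3 -m handwheel '[[[-1,0.75,-0.68,0,0.32],[-1,0.75,-0.68,0,0.32],[-1,0.75,-0.68,0,0.32],[-1,0.75,-0.68,0,0.32],[-1,0.75,-0.68,0,0.32],[-1,0.75,-0.68,0,0.32],[-1,0.75,-0.68,0,0.32],[-1,0.75,-0.68,0,0.32],[-1,0.75,-0.68,0,0.32],[-1,0.75,-0.68,0,0.32]]]'; python3 -m handwheel '[[[-1,0,0,0,0],[-1,0,0,0,0],[-1,0,0,0,0]]]'; python3 - <<'E'
from h import *
c=snap('wrist','w1.png')
print(ctrl.sense()['ee_rot'],(-c['R'].T@c['t']).round(0))
E
```

```text
time_s: 1.2
eef_pos: [597.0, 136.6, 231.1]
ee_rot: [-0.0, -0.002, 1.0, 0.0]
force: [0.2, 0.6, 0.1]
grip_width: 1.002
grip_force: 0.0
time_s: 1.5
eef_pos: [595.3, 139.1, 231.3]
ee_rot: [-0.0, -0.002, 1.0, 0.0]
force: [0.6, -0.3, 0.2]
grip_width: 1.0
grip_force: 0.0
[-2.35696538e-05 -2.09176147e-03  9.99997810e-01  6.68706827e-05] [525. 139. 374.]
```

View pics/w1.png

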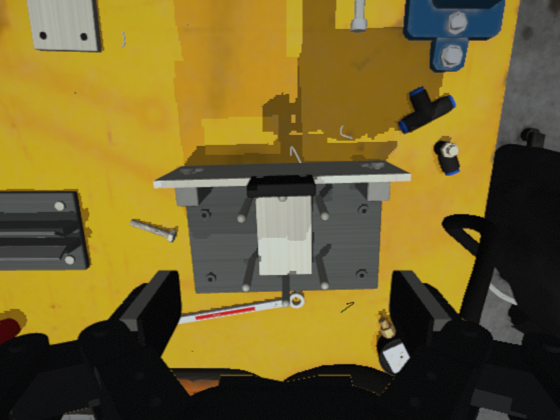

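```bash
python3 - <<'E'
from h import *
im=cv2.imread('pics/w1.png')[150:310,150:420]
cv2.imwrite('pics/w1c.png',cv2.resize(im,None,fx=2.96,fy=2.96,interpolation=cv2.INTER_CUBIC))
E
```

```text
(no output)
```

View pics/w1c.png

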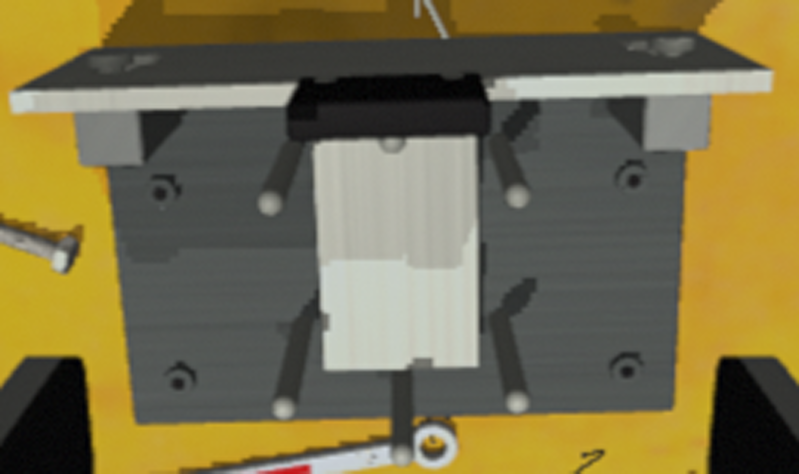

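The crop shows the rod tops at crop pixels (270,203), (517,196), (284,408), (517,402) and (401,455). The base's rear corners are at (137,422) and (672,408), and the plate's top-edge rear corners at about (15,111) and (770,91).

```bash
cat >> h.py <<'E'
def fit(M,W):
    M=np.array(M,float);W=np.array(W,float)
    a=(M-M.mean(0))@[1,1j]; b=(W-W.mean(0))@[1,1j]
    th=np.angle((b*a.conj()).sum()); R=np.array([[np.cos(th),-np.sin(th)],[np.sin(th),np.cos(th)]])
    o=W.mean(0)-R@M.mean(0); return o,np.degrees(th),(W-(M@R.T+o)).round(1)
E
python3 - <<'E'
from h import *
c=snap('wrist')
q=[(270,203,75,-34,-37),(517,196,75,-34,37),(284,408,75,34,-37),(517,402,75,34,37),(401,455,75,52,0),(137,422,10,70,-105),(672,408,10,70,105)]
M=[x[3:] for x in q];W=[onz(c,150+x[0]/2.96,150+x[1]/2.96,x[2])[:2] for x in q]
for s in (slice(0,5),slice(0,7)):print(fit(M[s],W[s]))
print('plate',onz(c,150+15/2.96,150+111/2.96,90),onz(c,150+770/2.96,150+91/2.96,90))
P=[onz(c,150+a/2.96,150+b/2.96,126) for a,b in((290,137),(487,137),(489,84))];print('bar top',np.round(P,1))
o,d=fit(M,W)[:2];a=np.radians(d)
print('grip',o+[-69.5*np.cos(a),-69.5*np.sin(a)],ctrl.sense()['eef_pos'])
for k in light(c,150):
  x,y,w,h=cv2.boundingRect(k)
  if 200<x<300: print((x,y,w,h),rect(c,k,30))
E
```

```text
(array([650.01269946, 139.28886024]), np.float64(1.9728163013607911), array([[-0. ,  0. ],
       [-0.1, -0.1],
       [ 0.1,  0.2],
       [ 0.1,  0.1],
       [-0.1, -0.2]]))
(array([650.86419173, 139.43815524]), np.float64(2.0323656518643234), array([[-0.9, -0.1],
       [-0.9, -0.2],
       [-0.8, -0. ],
       [-0.7, -0.1],
       [-0.9, -0.4],
       [ 2. ,  1.8],
       [ 2.3, -1. ]]))
plate [586.36500885  33.20469417  90.        ] [579.60306194 241.85053661  90.        ]
bar top [[584.7 113.  126. ]
 [584.4 161.  126. ]
 [571.3 161.1 126. ]]
grip [581.40791048 136.97340486] [595.19507032 139.35054511 231.63171071]
(256, 196, 55, 79) (array([650.4, 138.6]), 84.8, 55.2, 1.9)
```

```bash
python3 -m handwheel '[[[-1,0,0,0,-1],[-1,0,0,0,-1],[-1,0,0,0,-1],[-1,0,0,0,-1],[-1,0,0,0,-1],[-1,0,0,0,-1],[-1,0,0,0,-1],[-1,0,0,0,-1],[-1,0,0,0,-1],[-1,0,0,0,-1]]]' 40; python3 -m handwheel '[[[-1,-0.29,-0.05,0,-1],[-1,0,0,0,0],[-1,0,0,0,0],[-1,0,0,0,0]]]' ; python3 - <<'E'
from h import *
s=ctrl.sense();q=s['ee_rot'];print(s['eef_pos'],np.degrees(np.arctan2(2*q[2]**2-1,2*q[1]*q[2])),s['joints'])
E
```

```text
time_s: 2.6
eef_pos: [595.3, 139.2, 231.7]
ee_rot: [0.0, 0.643, 0.766, 0.0]
force: [-0.2, 0.1, -0.5]
grip_width: 1.002
grip_force: 0.0
time_s: 3.0
eef_pos: [581.6, 136.1, 231.5]
ee_rot: [0.0, 0.692, 0.721, 0.0]
force: [-0.0, 0.0, -0.7]
grip_width: 1.001
grip_force: 0.0
[581.58497157 136.13759384 231.50275761] 2.350975744261944 [ 3.39803607e-02  4.74100949e-01  1.26487942e+00  1.35333022e-06
  1.40207812e+00 -7.05220486e-03]
```

```bash
python3 -m handwheel '[[[-1,-0.02,0.015,-0.7,-0.045],[-1,0,0,-0.7,0],[-1,0,0,-0.7,0],[-1,0,0,-0.6,0],[-1,0,0,0,0]]]' ; python3 -m handwheel '[[[1,0,0,0,0],[1,0,0,0,0],[1,0,0,0,0],[1,0,0,0,0],[1,0,0,0,0],[1,0,0,0,0],[1,0,0,0,0],[1,0,0,0,0],[1,0,0,0,0],[1,0,0,0,0]]]' 60
```

```text
time_s: 3.5
eef_pos: [578.5, 136.6, 92.5]
ee_rot: [-0.003, 0.695, 0.719, -0.003]
force: [-0.4, -0.1, 0.8]
grip_width: 1.0
grip_force: 0.0
time_s: 4.5
eef_pos: [580.4, 136.6, 96.9]
ee_rot: [0.0, 0.696, 0.718, 0.0]
force: [-1.9, -0.2, 6.0]
grip_width: 0.106
grip_force: 59.5
```

```bash
python3 -m handwheel '[[[1,0,0,0.12,0],[1,0,0,0.12,0],[1,0,0,0.12,0],[1,0,0,0,0],[1,0,0,0,0]]]'; python3 -m handwheel '[[[1,-0.1,0,0,0],[1,-0.1,0,0,0],[1,0,0,0,0],[1,0,0,0,0]]]'
```

```text
time_s: 5.0
eef_pos: [580.3, 136.5, 114.3]
ee_rot: [-0.0, 0.696, 0.718, -0.0]
force: [0.7, 0.1, -2.7]
grip_width: 0.104
grip_force: 58.6
time_s: 5.4
eef_pos: [570.2, 136.6, 114.3]
ee_rot: [0.0, 0.696, 0.718, 0.0]
force: [0.0, 0.1, -3.2]
grip_width: 0.107
grip_force: 58.6
```

```bash
python3 -m handwheel '[[[1,-0.4,0,0,0],[1,0,0,0.4,0],[1,0,0,0.6,0],[1,0,0,0.7,0],[1,0,0,0.6,0],[1,0,-0.4,0,0],[1,0,-0.7,0,0],[1,0,-0.8,0,0],[1,0,-0.8,0,0],[1,0,-0.8,0,0]]]'; python3 -m handwheel '[[[1,0.3,-0.8,0,0],[1,0.4,-0.6,0,0],[1,0.1,-0.2,0,0],[1,0,0,0,0],[1,0,0,0,0],[1,0,0,0,0]]]'; python3 - <<'E'
from h import *
c=snap('wrist','w2.png')
print((-c['R'].T@c['t']).round(0))
E
```

```text
time_s: 6.4
eef_pos: [550.2, -40.0, 229.4]
ee_rot: [0.0, 0.696, 0.718, 0.0]
force: [0.7, 0.7, -4.6]
grip_width: 0.112
grip_force: 59.6
time_s: 7.0
eef_pos: [590.0, -117.1, 229.5]
ee_rot: [-0.0, 0.695, 0.719, 0.0]
force: [-0.2, 0.1, -3.0]
grip_width: 0.107
grip_force: 59.8
[588. -47. 372.]
```

View pics/w2.png

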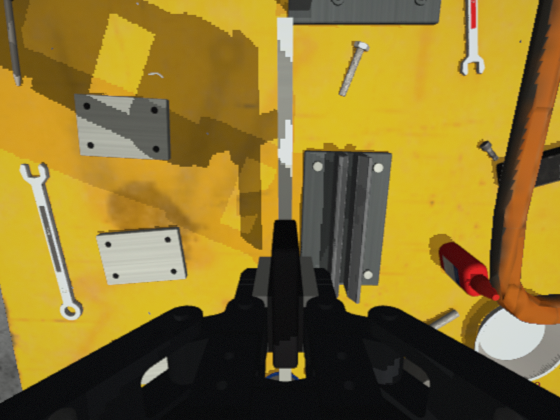

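```bash
python3 - <<'E'
from h import *
im=cv2.imread('pics/w2.png')[140:310,270:410]
cv2.imwrite('pics/w2c.png',cv2.resize(im,None,fx=3.5,fy=3.5,interpolation=cv2.INTER_CUBIC)[:,:]+0)
E
```

```text
(no output)
```

View pics/w2c.png

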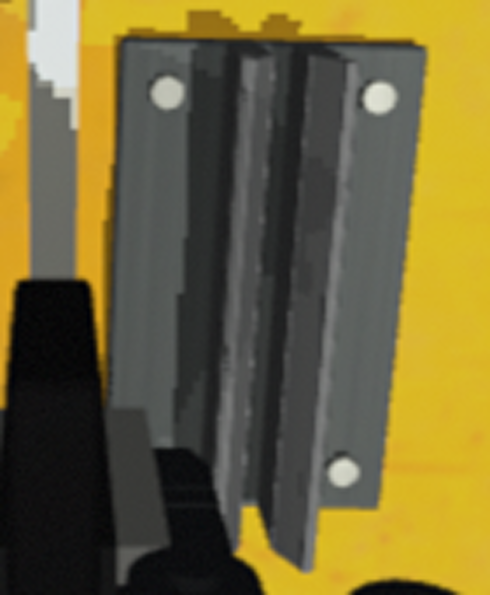

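```bash
python3 - <<'E'
from h import *
c=snap('wrist')
w=lambda U,V,z:onz(c,270+U/3.5,140+V/3.5,z)[:2]
q=[(122,38,-45,75),(424,46,45,75),(377,507,45,-75)]
print(fit([x[2:] for x in q],[w(*x[:2],10) for x in q]))
for a in [(167,92),(380,97),(343,472)]: print('screw',w(*a,11).round(1))
for a in [(243,50),(271,52),(308,50),(346,60),(356,60),(298,560),(316,567),(235,550),(240,500)]: print(a,'z50',w(*a,50).round(1))
print(ctrl.sense()['eef_pos'])
E
```

```text
(array([ 654.21921668, -159.3968742 ]), np.float64(0.6048529514839112), array([[ 1.2, -0.4],
       [-0.9, -0.6],
       [-0.3,  1. ]]))
screw [ 623.5 -100.4]
screw [686.1 -99.7]
screw [ 687.2 -220.4]
(243, 50) z50 [638.7 -83. ]
(271, 52) z50 [646.  -83.3]
(308, 50) z50 [655.5 -82.4]
(346, 60) z50 [665.6 -84.7]
(356, 60) z50 [668.2 -84.6]
(298, 560) z50 [ 666.2 -230.2]
(316, 567) z50 [ 671.6 -232.3]
(235, 550) z50 [ 647.5 -227.5]
(240, 500) z50 [ 647.8 -211.4]
[ 590.16418719 -117.38564298  229.61577451]
```

```bash
python3 -m handwheel '[[[1,0.4,-0.3,0,-0.175],[1,0.6,-0.4,0,0],[1,0.308,-0.148,0,0],[1,0,0,-0.5,0],[1,0,0,-0.5,0],[1,0,0,-0.5,0],[1,0,0,0,0],[1,0,0,0,0],[1,0,0,0,0]]]'; python3 -m handwheel '[[[1,0,0,-0.2,0],[1,0,0,-0.2,0],[1,0,0,0,0],[1,0,0,0,0]]]'
```

```text
time_s: 8.0
eef_pos: [656.5, -160.9, 156.4]
ee_rot: [0.002, 0.704, 0.71, 0.001]
force: [0.1, -0.7, -2.5]
grip_width: 0.108
grip_force: 60.2
time_s: 8.4
eef_pos: [655.6, -160.8, 133.9]
ee_rot: [-0.0, 0.705, 0.71, -0.0]
force: [-0.3, 0.0, -3.2]
grip_width: 0.109
grip_force: 60.0
```

```bash
python3 -m handwheel '[[[1,0,0,-0.1,0],[1,0,0,-0.1,0],[1,0,0,0,0],[1,0,0,0,0]]]'; python3 -m handwheel '[[[1,0,0,-0.1,0],[1,0,0,0,0],[1,0,0,0,0]]]'
```

```text
time_s: 8.8
eef_pos: [655.7, -160.8, 124.2]
ee_rot: [-0.0, 0.705, 0.71, -0.0]
force: [-0.5, 0.7, -3.8]
grip_width: 0.101
grip_force: 60.1
time_s: 9.1
eef_pos: [655.7, -160.8, 119.1]
ee_rot: [-0.0, 0.705, 0.71, -0.0]
force: [-0.3, -0.9, -3.4]
grip_width: 0.104
grip_force: 60.1
```

```bash
python3 -m handwheel '[[[1,0,0,-0.1,0],[1,0,0,-0.1,0],[1,0,0,-0.1,0],[1,0,0,0,0],[1,0,0,0,0]]]'; python3 -m handwheel '[[[1,0,0,-0.08,0],[1,0,0,-0.03,0],[1,0,0,0,0],[1,0,0,0,0]]]'
```

```text
time_s: 9.6
eef_pos: [655.8, -160.9, 104.2]
ee_rot: [-0.0, 0.705, 0.71, -0.0]
force: [-0.3, -0.2, -2.9]
grip_width: 0.107
grip_force: 60.1
time_s: 10.0
eef_pos: [656.0, -160.9, 99.2]
ee_rot: [0.0, 0.705, 0.71, 0.0]
force: [-0.5, 0.1, 0.8]
grip_width: 0.106
grip_force: 60.7
```

```bash
python3 -m handwheel '[[[-1,0,0,0,0],[-1,0,0,0,0],[-1,0,0,0,0],[-1,0,0,0,0],[-1,0,0,0,0],[-1,0,0,0.3,0],[-1,0,0,0.7,0],[-1,0,0,0.8,0],[-1,0,0,0.8,0],[-1,-0.4,0,0,1]]]'; python3 -m handwheel '[[[-1,-0.5,-0.1,0,1],[-1,-0.5,-0.1,0,1],[-1,-0.5,-0.1,0,1],[-1,-0.5,-0.1,0,1],[-1,-0.5,-0.1,0,1],[-1,-0.5,-0.1,0,1],[-1,-0.5,-0.1,0,1],[-1,-0.5,-0.1,0,1],[-1,-0.5,0,0,1],[-1,-0.2,0,0,1]]]';python3 -m handwheel '[[[-1,0,0,0,0.2],[-1,0,0,0,0],[-1,0,0,0,0]]]'; python3 - <<'E'
from h import *
c=snap('wrist','w3.png')
s=ctrl.sense();q=s['ee_rot'];print(s['eef_pos'],np.degrees(np.arctan2(2*q[2]**2-1,2*q[1]*q[2])))
for k in light(c,110,60,1500):
  x,y,w,h=cv2.boundingRect(k); print((x,y,w,h),rect(c,k,10))
E
```

```text
time_s: 11.0
eef_pos: [638.3, -161.6, 236.3]
ee_rot: [0.006, 0.652, 0.758, 0.002]
force: [1.3, -0.2, 1.2]
grip_width: 0.997
grip_force: 0.0
time_s: 12.0
eef_pos: [399.4, -201.0, 230.1]
ee_rot: [0.001, 0.011, 1.0, -0.001]
force: [1.0, 0.0, 0.3]
grip_width: 1.0
grip_force: 0.0
time_s: 12.3
eef_pos: [401.3, -200.9, 229.1]
ee_rot: [0.0, 0.001, 1.0, -0.0]
force: [0.8, 0.8, 0.4]
grip_width: 1.0
grip_force: 0.0
[ 401.28545291 -200.82940332  228.93161867] 89.9188366167444
(110, 167, 76, 87) (array([ 435.1, -345.8]), 88.8, 58.8, 9.18)
(244, 166, 66, 86) (array([ 433.4, -208.1]), 88.9, 59.1, 6.94)
(379, 161, 65, 82) (array([425.2, -68.5]), 88.8, 58.9, -1.21)
```

View pics/w3.png

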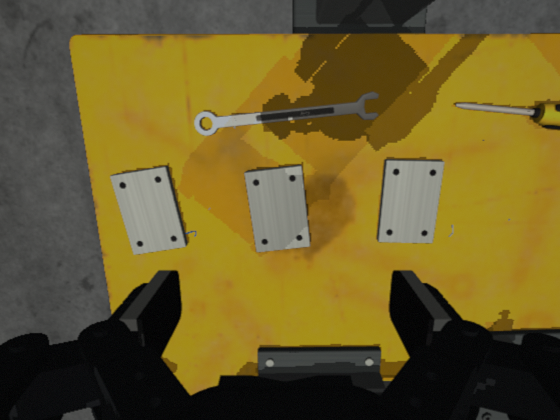

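The wrist view shows the three blanks at (149,210), (278,208) and (411,202), all lying clear.

```bash
python3 -m handwheel '[[[-0.65,0.32,-0.07,-0.6,0.87],[-0.65,0.32,-0.076,-0.8,0],[-0.65,0,0,-0.9,0],[-0.65,0,0,-0.9,0],[-0.65,0,0,-0.8,0],[-0.65,0,0,0,0],[-0.65,0,0,0,0],[-0.65,0,0,-0.1,0],[-0.65,0,0,-0.1,0],[-0.65,0,0,0,0]]]' 40; python3 -m handwheel '[[[-0.65,0,0,-0.1,0],[-0.65,0,0,0,0],[-0.65,0,0,0,0]]]'
```

```text
time_s: 13.35
eef_pos: [432.9, -208.3, 19.2]
ee_rot: [0.0, -0.061, 0.998, -0.0]
force: [-0.0, 0.2, 0.1]
grip_width: 0.823
grip_force: 0.0
time_s: 13.65
eef_pos: [432.7, -208.2, 13.8]
ee_rot: [-0.0, -0.061, 0.998, 0.0]
force: [0.3, -0.0, -0.8]
grip_width: 0.826
grip_force: 0.0
```

```bash
python3 -m handwheel '[[[-0.65,0,0,-0.1,0],[-0.65,0,0,-0.08,0],[-0.65,0,0,0,0],[-0.65,0,0,0,0]]]'; python3 -m handwheel '[[[-0.65,0,0,-0.06,0],[-0.65,0,0,0,0],[-0.65,0,0,0,0]]]';  python3 -m handwheel '[[[-0.65,0,0,-0.04,0],[-0.65,0,0,0,0],[-0.65,0,0,0,0]]]'
```

```text
time_s: 14.05
eef_pos: [432.7, -208.1, 4.6]
ee_rot: [-0.0, -0.061, 0.998, 0.0]
force: [0.4, -0.2, -0.1]
grip_width: 0.826
grip_force: 0.0
time_s: 14.35
eef_pos: [432.7, -208.1, 1.8]
ee_rot: [-0.0, -0.061, 0.998, 0.0]
force: [-0.2, -0.4, 0.7]
grip_width: 0.824
grip_force: 0.0
time_s: 14.65
eef_pos: [432.7, -208.1, -0.2]
ee_rot: [-0.0, -0.061, 0.998, 0.0]
force: [-1.1, 0.2, 0.0]
grip_width: 0.824
grip_force: 0.0
```

```bash
python3 -m handwheel '[[[-0.65,0,0,-0.04,0],[-0.65,0,0,0,0],[-0.65,0,0,0,0]]]'; python3 -m handwheel '[[[1,0,0,0,0],[1,0,0,0,0],[1,0,0,0,0],[1,0,0,0,0],[1,0,0,0,0],[1,0,0,0,0]]]' 40
```

```text
time_s: 14.95
eef_pos: [432.7, -208.1, -2.3]
ee_rot: [-0.0, -0.061, 0.998, 0.0]
force: [0.1, 0.6, 0.9]
grip_width: 0.829
grip_force: 0.0
time_s: 15.55
eef_pos: [432.8, -208.2, -1.8]
ee_rot: [0.0, -0.061, 0.998, -0.0]
force: [-1.5, 1.8, 5.5]
grip_width: 0.683
grip_force: 42.8
```

```bash
python3 -m handwheel '[[[1,0,0,0.2,0],[1,0,0,0.7,0],[1,0,0,0.9,0],[1,0,0,0.9,0],[1,0,0,0,0],[1,0,0,0,0]]]'; python3 -m handwheel '[[[1,0.3,0.5,0,-0.63],[1,0.5,0.77,0,0],[1,0.5,0.77,0,0],[1,0.5,0.77,0,0],[1,0.5,0.77,0,0],[1,0.5,0.77,0,0],[1,0.5,0.77,0,0],[1,0.5,0.77,0,0],[1,0.4,0.7,0,0],[1,0.12,0.36,0,0]]]'; python3 -m handwheel '[[[1,0,0,0,0],[1,0,0,0,0],[1,0,0,0,0]]]'; python3 - <<'E'
from h import *
c=snap('wrist','w4.png')
s=ctrl.sense();q=s['ee_rot'];print(s['eef_pos'],np.degrees(np.arctan2(2*q[2]**2-1,2*q[1]*q[2])))
for k in light(c,110,60,1500):
  x,y,w,h=cv2.boundingRect(k); print((x,y,w,h),rect(c,k,s['eef_pos'][2]+12))
E
```

```text
time_s: 16.15
eef_pos: [432.7, -208.1, 133.4]
ee_rot: [0.0, -0.061, 0.998, -0.0]
force: [0.0, -0.2, -3.0]
grip_width: 0.684
grip_force: 44.5
time_s: 17.15
eef_pos: [648.8, 142.3, 129.8]
ee_rot: [-0.002, -0.018, 1.0, 0.0]
force: [0.1, -0.0, -1.9]
grip_width: 0.685
grip_force: 44.5
time_s: 17.45
eef_pos: [648.2, 138.2, 131.9]
ee_rot: [-0.001, -0.016, 1.0, -0.0]
force: [-0.1, -0.8, -1.4]
grip_width: 0.686
grip_force: 44.5
[648.4126172  138.17055682 132.34188483] 91.8559205821194
(212, 293, 144, 86) (array([671. , 138.6]), 60.0, 41.9, -88.07)
(207, 182, 123, 90) (array([611.6, 128.1]), 45.1, 37.2, -46.27)
(245, 142, 80, 36) (array([595.5, 136.7]), 29.1, 12.8, -88.05)
(187, 125, 58, 41) (array([591.2, 111.3]), 21.2, 14.3, -88.05)
```

View pics/w4.png

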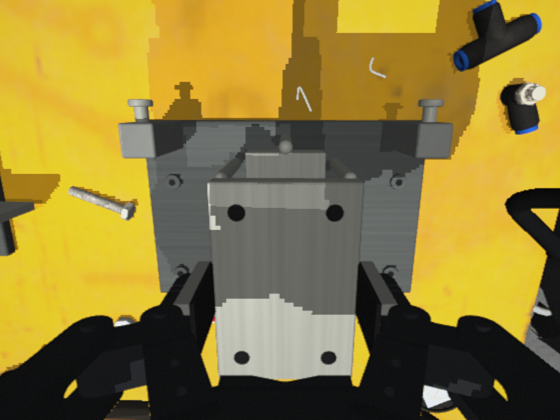

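```bash
python3 - <<'E'
from h import *
c=snap('wrist')
H=[(236,212),(335,212),(328.5,357.5),(241.5,357.5)]
C=[(209,182.5),(363,182.5)]
for z in (136,140,144,148):
    P=np.array([onz(c,*p,z)[:2] for p in H]);Q=np.array([onz(c,*p,z)[:2] for p in C])
    print(z,P.mean(0).round(1),P.round(1).tolist(),Q.round(1).tolist(),np.linalg.norm(Q[0]-Q[1]))
print('rod',onz(c,286,146,75))
print(ctrl.sense()['eef_pos'])
E
```

```text
136 [653.3 138.8] [[618.8, 117.5], [617.5, 158.0], [687.7, 160.1], [689.0, 119.7]] [[606.9, 106.8], [604.9, 168.2]] 61.510662948440206
140 [651.1 138.7] [[617.7, 118.0], [616.3, 157.3], [684.5, 159.4], [685.8, 120.2]] [[606.1, 107.6], [604.1, 167.3]] 59.73855602486064
144 [648.9 138.6] [[616.5, 118.6], [615.2, 156.7], [681.4, 158.7], [682.6, 120.7]] [[605.3, 108.4], [603.3, 166.4]] 57.96644910128106
148 [646.8 138.6] [[615.3, 119.1], [614.1, 156.1], [678.2, 158.0], [679.5, 121.1]] [[604.5, 109.3], [602.6, 165.5]] 56.19434217770149
rod [597.27848327 137.40227683  75.        ]
[648.51570438 138.25241779 132.6085637 ]
```

```bash
python3 -m handwheel '[[[1,0.018,0.014,-0.4,0],[1,0,0,-0.4,0],[1,0,0,-0.2,0],[1,0,0,0,0],[1,0,0,-0.1,0],[1,0,0,-0.1,0],[1,0,0,0,0],[1,0,0,0,0]]]'; python3 -m handwheel '[[[1,0,0,-0.1,0],[1,0,0,-0.1,0],[1,0,0,0,0],[1,0,0,0,0]]]'
```

```text
time_s: 18.35
eef_pos: [649.7, 140.1, 73.1]
ee_rot: [0.0, -0.017, 1.0, 0.0]
force: [-0.1, -0.5, -1.8]
grip_width: 0.691
grip_force: 44.5
time_s: 18.75
eef_pos: [649.6, 140.1, 62.6]
ee_rot: [-0.0, -0.017, 1.0, -0.0]
force: [-0.3, 0.5, -1.3]
grip_width: 0.689
grip_force: 44.5
```

```bash
python3 -m handwheel '[[[1,0,-0.014,-0.1,0],[1,0,0,-0.14,0],[1,0,0,-0.14,0],[1,0,0,-0.14,0],[1,0,0,-0.1,0],[1,0,0,0,0],[1,0,0,0,0]]]'; python3 -m handwheel '[[[1,0,0,-0.05,0],[1,0,0,0,0],[1,0,0,0,0]]]'
```

```text
time_s: 19.45
eef_pos: [649.7, 139.4, 31.8]
ee_rot: [0.0, -0.017, 1.0, 0.0]
force: [0.4, 0.3, -2.1]
grip_width: 0.685
grip_force: 44.5
time_s: 19.75
eef_pos: [649.7, 139.3, 29.4]
ee_rot: [0.0, -0.017, 1.0, -0.0]
force: [-0.2, -1.1, -1.8]
grip_width: 0.683
grip_force: 44.5
```

```bash
python3 -m handwheel '[[[1,0,0,-0.03,0],[1,0,0,0,0],[1,0,0,0,0]]]'; python3 -m handwheel '[[[-0.65,0,0,0,0],[-0.65,0,0,0,0],[-0.65,0,0,0,0],[-0.65,0,0,0.4,0],[-0.65,0,0,0.8,0],[-0.65,0,0,0.9,0],[-0.65,0,0,0,0]]]'
```

```text
time_s: 20.05
eef_pos: [649.9, 139.4, 28.3]
ee_rot: [0.0, -0.017, 1.0, -0.0]
force: [-0.9, 0.2, 2.3]
grip_width: 0.687
grip_force: 44.9
time_s: 20.75
eef_pos: [652.3, 139.6, 139.8]
ee_rot: [0.006, -0.017, 1.0, 0.0]
force: [-1.0, -0.2, 0.7]
grip_width: 0.825
grip_force: 0.0
```

```bash
cat > m.py <<'E'
from h import *
c=snap('wrist')
s=ctrl.sense();q=s['ee_rot'];print(s['eef_pos'].round(1),np.degrees(np.arctan2(2*q[2]**2-1,2*q[1]*q[2])).round(2))
for k in light(c,100,60,1500):
  r=rect(c,k,10)
  if 80<r[1]<97: print(cv2.boundingRect(k),r)
E
python3 -m handwheel '[[[-0.65,-0.4,-0.4,0.3,-0.39],[-0.65,-0.6,-0.6,0.4,0],[-0.65,-0.6,-0.6,0.4,0],[-0.65,-0.6,-0.6,0.4,0],[-0.65,-0.6,-0.6,0.3,0],[-0.65,-0.6,-0.6,0,0],[-0.65,-0.6,-0.6,0,0],[-0.65,-0.6,-0.6,0,0],[-0.65,-0.6,-0.6,0,0],[-0.65,0,0,0,0]]]';python3 -m handwheel '[[[-0.65,0,0,0,0],[-0.65,0,0,0,0]]]'; python3 m.py
```

```text
time_s: 21.75
eef_pos: [387.4, -123.0, 222.8]
ee_rot: [-0.0, 0.013, 1.0, -0.0]
force: [1.3, 0.1, -0.4]
grip_width: 0.827
grip_force: 0.0
time_s: 21.95
eef_pos: [390.2, -120.2, 222.7]
ee_rot: [0.0, 0.01, 1.0, 0.0]
force: [0.8, -0.3, 0.6]
grip_width: 0.828
grip_force: 0.0
[ 390.2 -120.   222.7] 88.89
(31, 183, 82, 87) (array([ 435.1, -345.5]), 88.9, 58.9, 9.19)
(306, 172, 60, 82) (array([425.2, -68.4]), 88.6, 59.4, -1.27)
```

```bash
python3 -m handwheel '[[[-0.65,0.4,0.5,-0.6,-0.02],[-0.65,0.3,0.532,-0.8,0],[-0.65,0,0,-0.9,0],[-0.65,0,0,-0.9,0],[-0.65,0,0,-0.7,0],[-0.65,0,0,-0.3,0],[-0.65,0,0,-0.2,0],[-0.65,0,0,-0.09,0],[-0.65,0,0,0,0],[-0.65,0,0,0,0]]]';  python3 -m handwheel '[[[1,0,0,0,0],[1,0,0,0,0],[1,0,0,0,0],[1,0,0,0,0],[1,0,0,0,0],[1,0,0,0,0]]]' 40;  python3 -m handwheel '[[[1,0,0,0.2,0],[1,0,0,0.7,0],[1,0,0,0.9,0],[1,0,0,0.9,0],[1,0,0,0,0],[1,0,0,0,0]]]'; python3 - <<'E'
from h import *
s=ctrl.sense();q=s['ee_rot'];print(s['eef_pos'].round(1),np.degrees(np.arctan2(2*q[2]**2-1,2*q[1]*q[2])).round(2))
E
```

```text
time_s: 23.0
eef_pos: [425.1, -69.3, -0.8]
ee_rot: [0.001, 0.012, 1.0, -0.0]
force: [0.7, -0.0, 0.4]
grip_width: 0.821
grip_force: 0.0
time_s: 23.6
eef_pos: [425.1, -69.4, -0.4]
ee_rot: [0.001, 0.012, 1.0, -0.0]
force: [-2.3, 1.0, 8.6]
grip_width: 0.685
grip_force: 41.3
time_s: 24.2
eef_pos: [424.6, -69.2, 134.3]
ee_rot: [0.001, 0.012, 1.0, -0.0]
force: [-1.1, 1.1, -3.5]
grip_width: 0.684
grip_force: 44.7
[424.6 -69.2 134.3] 88.66
```

```bash
python3 -m handwheel '[[[1,0.4,0.4,0,0.41],[1,0.6,0.55,0,0],[1,0.6,0.55,0,0],[1,0.6,0.55,0,0],[1,0.6,0.55,0,0],[1,0.6,0.55,0,0],[1,0.6,0.55,0,0],[1,0.5,0.472,0,0],[1,0,0,0,0],[1,0,0,0,0]]]'; python3 -m handwheel '[[[1,0,0,0,0],[1,0,0,0,0]]]'; python3 - <<'E'
from h import *
s=ctrl.sense();q=s['ee_rot'];print(s['eef_pos'].round(1),np.degrees(np.arctan2(2*q[2]**2-1,2*q[1]*q[2])).round(2))
E
```

```text
time_s: 25.2
eef_pos: [648.7, 139.5, 131.1]
ee_rot: [-0.002, -0.017, 1.0, -0.0]
force: [1.1, -0.5, -3.2]
grip_width: 0.688
grip_force: 44.7
time_s: 25.4
eef_pos: [649.0, 138.6, 133.4]
ee_rot: [-0.0, -0.016, 1.0, -0.0]
force: [-0.1, 0.0, -2.1]
grip_width: 0.687
grip_force: 44.7
[649.  138.6 133.4] 91.88
```

```bash
python3 -m handwheel '[[[1,0.01,0.006,-0.4,0],[1,0,0,-0.4,0],[1,0,0,-0.2,0],[1,0,0,0,0],[1,0,0,-0.1,0],[1,0,0,-0.1,0],[1,0,0,0,0],[1,0,0,0,0]]]'; python3 -m handwheel '[[[1,0,0,-0.1,0],[1,0,0,-0.1,0],[1,0,0,0,0],[1,0,0,0,0]]]'; python3 -m handwheel '[[[1,0,0,-0.1,0],[1,0,0,-0.1,0],[1,0,0,-0.1,0],[1,0,0,-0.08,0],[1,0,0,0,0],[1,0,0,0,0]]]'
```

```text
time_s: 26.2
eef_pos: [650.2, 139.7, 73.8]
ee_rot: [0.0, -0.017, 1.0, -0.0]
force: [0.4, -0.0, -1.2]
grip_width: 0.682
grip_force: 44.7
time_s: 26.6
eef_pos: [650.0, 139.7, 63.3]
ee_rot: [-0.0, -0.017, 1.0, -0.0]
force: [-0.2, -0.8, -1.8]
grip_width: 0.681
grip_force: 44.7
time_s: 27.2
eef_pos: [650.1, 139.7, 44.5]
ee_rot: [0.0, -0.017, 1.0, -0.0]
force: [0.2, -0.2, -1.1]
grip_width: 0.683
grip_force: 44.7
```

Contact is expected at a TCP z of about 39.

```bash
python3 -m handwheel '[[[1,0,0,-0.07,0],[1,0,0,0,0],[1,0,0,0,0]]]'; python3 -m handwheel '[[[1,0,0,-0.04,0],[1,0,0,0,0],[1,0,0,0,0]]]'
```

```text
time_s: 27.5
eef_pos: [650.0, 139.7, 41.0]
ee_rot: [-0.0, -0.017, 1.0, -0.0]
force: [0.6, -0.5, -2.5]
grip_width: 0.681
grip_force: 44.7
time_s: 27.8
eef_pos: [650.3, 139.7, 39.8]
ee_rot: [0.0, -0.017, 1.0, -0.0]
force: [-1.9, -0.3, 4.6]
grip_width: 0.685
grip_force: 45.4
```

```bash
python3 -m handwheel '[[[-0.65,0,0,0,0],[-0.65,0,0,0,0],[-0.65,0,0,0,0],[-0.65,0,0,0.4,0],[-0.65,0,0,0.8,0],[-0.65,0,0,0.9,0],[-0.65,-0.3,-0.4,0.8,0.91],[-0.65,-0.5,-0.8,0.8,0],[-0.65,-0.5,-0.8,0,0],[-0.65,-0.5,-0.8,0,0]]]'; python3 -m handwheel '[[[-0.65,-0.5,-0.8,0,0],[-0.65,-0.5,-0.8,0,0],[-0.65,-0.5,-0.8,0,0],[-0.65,-0.5,-0.8,0,0],[-0.65,-0.5,-0.8,0,0],[-0.65,-0.5,-0.8,0,0],[-0.65,-0.2,-0.8,0,0],[-0.65,0,-0.4,0,0],[-0.65,0,0,0,0],[-0.65,0,0,0,0]]]'; python3 m.py
```

```text
time_s: 28.8
eef_pos: [564.1, 6.3, 217.3]
ee_rot: [0.001, -0.081, 0.997, -0.0]
force: [0.3, -1.2, -0.3]
grip_width: 0.823
grip_force: 0.0
time_s: 29.8
eef_pos: [404.8, -292.2, 216.2]
ee_rot: [-0.0, -0.08, 0.997, 0.0]
force: [-0.5, 0.9, -0.4]
grip_width: 0.825
grip_force: 0.0
[ 405.  -291.8  216.3] 99.25
(196, 160, 74, 85) (array([ 433.9, -340. ]), 88.4, 71.6, 9.25)
(120, 7, 65, 104) (array([ 312.2, -431.2]), 94.2, 50.7, -1.76)
```

```bash
python3 - <<'E'
from h import *
c=snap('wrist')
for lo in (110,130,150):
  for k in light(c,lo,60,1500):
    r=rect(c,k,10)
    if r[0][0]>400 and 50<r[1]<100:print(lo,r)
H=cv2.cvtColor(c['img'],cv2.COLOR_BGR2GRAY)
cv2.imwrite('pics/w5c.png',cv2.resize(c['img'][130:290,150:320],None,fx=3,fy=3,interpolation=cv2.INTER_CUBIC))
E
```

```text
110 (array([ 433.8, -340.3]), 87.3, 71.0, 9.32)
130 (array([ 433.9, -341.3]), 87.3, 68.9, 9.31)
150 (array([ 435.3, -346.6]), 86.5, 58.0, 9.19)
```

View pics/w5c.png

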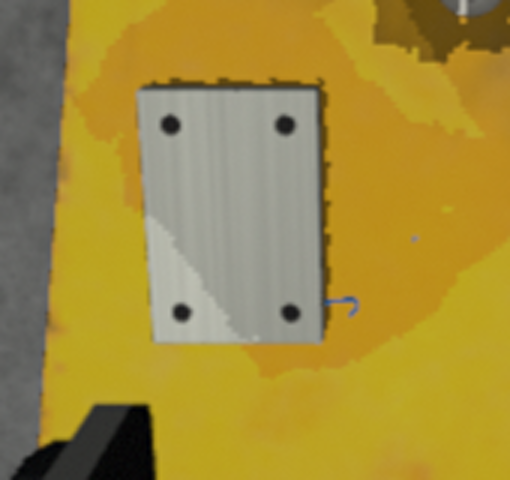

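A thread clip lying beside the blank widened the mask. The blank itself has not moved and is at about (435.2, -346).

```bash
python3 -m handwheel '[[[-0.65,0.3,-0.5,-0.6,0],[-0.65,0.304,-0.584,-0.8,0],[-0.65,0,0,-0.9,0],[-0.65,0,0,-0.9,0],[-0.65,0,0,-0.6,0],[-0.65,0,0,-0.3,0],[-0.65,0,0,-0.2,0],[-0.65,0,0,-0.06,0],[-0.65,0,0,0,0],[-0.65,0,0,0,0]]]';  python3 -m handwheel '[[[1,0,0,0,0],[1,0,0,0,0],[1,0,0,0,0],[1,0,0,0,0],[1,0,0,0,0],[1,0,0,0,0]]]' 40;  python3 -m handwheel '[[[1,0,0,0.2,0],[1,0,0,0.7,0],[1,0,0,0.9,0],[1,0,0,0.9,0],[1,0,0,0,0],[1,0,0,0,0]]]'; python3 - <<'E'
from h import *
s=ctrl.sense();q=s['ee_rot'];print(s['eef_pos'].round(1),np.degrees(np.arctan2(2*q[2]**2-1,2*q[1]*q[2])).round(2))
E
```

```text
time_s: 30.9
eef_pos: [435.0, -346.1, 0.8]
ee_rot: [0.0, -0.08, 0.997, -0.001]
force: [0.8, 0.2, -0.4]
grip_width: 0.83
grip_force: 0.0
time_s: 31.5
eef_pos: [434.9, -346.2, 1.2]
ee_rot: [0.001, -0.08, 0.997, -0.001]
force: [-1.2, 1.0, 7.5]
grip_width: 0.685
grip_force: 41.8
time_s: 32.1
eef_pos: [434.5, -345.9, 135.6]
ee_rot: [0.0, -0.08, 0.997, -0.001]
force: [-0.1, -0.3, -2.0]
grip_width: 0.68
grip_force: 44.0
[ 434.5 -345.9  135.6] 99.21
```

```bash
python3 -m handwheel '[[[1,0.1,0.5,0,-0.905],[1,0.3,0.8,0,0],[1,0.4,0.8,0,0],[1,0.4,0.8,0,0],[1,0.4,0.8,0,0],[1,0.4,0.8,0,0],[1,0.4,0.8,0,0],[1,0.4,0.8,0,0],[1,0.4,0.8,0,0],[1,0.4,0.8,0,0]]]'; python3 -m handwheel '[[[1,0.4,0.8,0,0],[1,0.3,0.8,0,0],[1,0,0.408,0,0],[1,0,0,0,0],[1,0,0,0,0],[1,0,0,0,0]]]'; python3 - <<'E'
from h import *
s=ctrl.sense();q=s['ee_rot'];print(s['eef_pos'].round(1),np.degrees(np.arctan2(2*q[2]**2-1,2*q[1]*q[2])).round(2))
E
```

```text
time_s: 33.1
eef_pos: [614.2, 41.0, 132.9]
ee_rot: [-0.002, -0.017, 1.0, 0.0]
force: [0.4, -1.0, -1.5]
grip_width: 0.685
grip_force: 44.0
time_s: 33.7
eef_pos: [649.2, 138.3, 134.0]
ee_rot: [-0.001, -0.017, 1.0, -0.0]
force: [0.0, 1.1, -2.0]
grip_width: 0.682
grip_force: 44.0
[649.2 138.3 134. ] 91.9
```

```bash
python3 -m handwheel '[[[1,0.01,0.01,-0.4,0],[1,0,0,-0.4,0],[1,0,0,-0.2,0],[1,0,0,0,0],[1,0,0,-0.1,0],[1,0,0,0,0],[1,0,0,0,0]]]'; python3 -m handwheel '[[[1,0,0,-0.1,0],[1,0,0,-0.1,0],[1,0,0,-0.1,0],[1,0,0,0,0],[1,0,0,0,0]]]'; python3 -m handwheel '[[[1,0,0,-0.09,0],[1,0,0,-0.04,0],[1,0,0,0,0],[1,0,0,0,0]]]'
```

```text
time_s: 34.4
eef_pos: [650.3, 140.0, 80.4]
ee_rot: [0.0, -0.017, 1.0, 0.0]
force: [0.5, -0.2, -1.7]
grip_width: 0.678
grip_force: 44.0
time_s: 34.9
eef_pos: [650.0, 140.1, 64.6]
ee_rot: [-0.0, -0.017, 1.0, -0.0]
force: [-0.0, 0.1, -1.4]
grip_width: 0.683
grip_force: 44.0
time_s: 35.3
eef_pos: [650.0, 140.1, 58.3]
ee_rot: [-0.0, -0.017, 1.0, -0.0]
force: [0.0, -0.4, -1.3]
grip_width: 0.681
grip_force: 44.0
```

```bash
python3 -m handwheel '[[[1,0,0,-0.1,0],[1,0,0,0,0],[1,0,0,0,0]]]'; python3 -m handwheel '[[[1,0,0,-0.05,0],[1,0,0,0,0],[1,0,0,0,0]]]'
```

```text
time_s: 35.6
eef_pos: [649.9, 140.1, 53.1]
ee_rot: [-0.0, -0.017, 1.0, -0.0]
force: [0.4, -0.2, -2.0]
grip_width: 0.679
grip_force: 44.0
time_s: 35.9
eef_pos: [650.3, 140.1, 51.3]
ee_rot: [0.0, -0.017, 1.0, -0.0]
force: [-0.5, 0.4, 2.6]
grip_width: 0.685
grip_force: 44.5
```

```bash
python3 -m handwheel '[[[-0.65,0,0,0,0],[-0.65,0,0,0,0],[-0.65,0,0,0,0],[-0.65,0,0,0.4,0],[-0.65,0,0,0.8,0],[-0.65,0,0,0.9,0],[-0.65,-0.5,-0.3,0.8,0],[-0.65,-0.6,-0.7,0.7,0],[-0.65,0,0,0,0],[-0.65,0,0,0,0]]]'; python3 - <<'E'
from h import *
c=snap('wrist','w6.png')
for lo in (110,150):
  for k in light(c,lo,60,1500):
    r=rect(c,k,60)
    if r[0][0]>560 and 50<r[1]<100:print(lo,r)
t=snap('top','top2.png'); print(t['img'].shape)
E
```

```text
time_s: 36.9
eef_pos: [599.1, 94.6, 226.5]
ee_rot: [0.001, -0.017, 1.0, 0.0]
force: [0.5, -0.0, -0.3]
grip_width: 0.825
grip_force: 0.0
150 (array([647.5, 140.4]), 93.8, 58.4, 1.95)
(420, 560, 3)
```

View pics/w6.png

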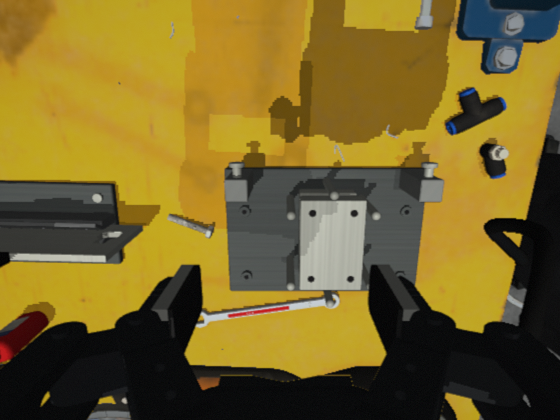

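```bash
python3 -m handwheel '[[[-1,0,-0.5,0,-1],[-1,0,-0.5,0,-1],[-1,0,-0.5,0,-1],[-1,0,-0.5,0,-1],[-1,0,-0.5,0,-1],[-1,0.2,-0.5,0,-1],[-1,0.2,-0.5,0,-1],[-1,0.2,-0.5,0,-1],[-1,0.2,-0.5,0,-1],[-1,0.2,-0.5,0,-1]]]' 60; python3 -m handwheel '[[[-1,0,0,0,-1],[-1,0,0,0,-0.43],[-1,0,0,0,0],[-1,0,0,0,0],[-1,0,0,0,0]]]'; python3 - <<'E'
from h import *
c=snap('wrist','w7.png')
s=ctrl.sense();q=s['ee_rot'];print(s['eef_pos'].round(1),np.degrees(np.arctan2(2*q[2]**2-1,2*q[1]*q[2])).round(2))
E
```

```text
time_s: 38.0
eef_pos: [649.8, -155.5, 223.9]
ee_rot: [-0.001, 0.631, 0.775, -0.0]
force: [-0.3, 0.0, 1.2]
grip_width: 1.002
grip_force: 0.0
time_s: 38.5
eef_pos: [649.2, -154.7, 225.4]
ee_rot: [-0.0, 0.703, 0.711, -0.0]
force: [0.4, -0.7, 0.3]
grip_width: 0.998
grip_force: 0.0
[ 649.2 -154.9  225.6] 0.62
```

View pics/w7.png

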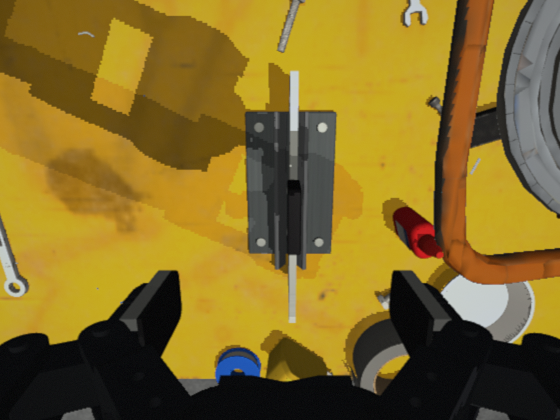

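```bash
python3 -m handwheel '[[[-1,0.136,-0.12,-0.5,-0.02],[-1,0,0,-0.7,0],[-1,0,0,-0.7,0],[-1,0,0,-0.4,0],[-1,0,0,-0.23,0],[-1,0,0,0,0],[-1,0,0,0,0]]]' ; python3 -m handwheel '[[[1,0,0,0,0],[1,0,0,0,0],[1,0,0,0,0],[1,0,0,0,0],[1,0,0,0,0],[1,0,0,0,0],[1,0,0,0,0],[1,0,0,0,0],[1,0,0,0,0],[1,0,0,0,0]]]' 60
```

```text
time_s: 39.25
eef_pos: [656.5, -161.3, 100.8]
ee_rot: [0.001, 0.705, 0.71, 0.0]
force: [-1.1, -0.2, -0.6]
grip_width: 0.996
grip_force: 0.0
time_s: 40.25
eef_pos: [655.9, -161.2, 99.8]
ee_rot: [0.0, 0.705, 0.709, 0.0]
force: [-1.2, 0.7, 3.8]
grip_width: 0.103
grip_force: 59.5
```

```bash
python3 -m handwheel '[[[1,0,0,0.2,0],[1,0,0,0.4,0],[1,0,0,0.7,0],[1,0,0,0.7,0],[1,0,0,0.6,0],[1,-0.5,0,0,0.18],[1,-0.8,0.2,0,0],[1,-0.82,0.5,0,0],[1,0,0.7,0,0],[1,0,0.8,0,0]]]'; python3 -m handwheel '[[[1,0,0.8,0,0],[1,0,0.8,0,0],[1,0,0.8,0,0],[1,0,0.8,0,0],[1,0,0.55,0,0],[1,0,0,0,0],[1,0,0,0,0],[1,0,0,0,0]]]'; python3 - <<'E'
from h import *
s=ctrl.sense();q=s['ee_rot'];print(s['eef_pos'].round(1),np.degrees(np.arctan2(2*q[2]**2-1,2*q[1]*q[2])).round(2))
E
```

```text
time_s: 41.25
eef_pos: [548.8, -50.6, 229.7]
ee_rot: [-0.0, 0.697, 0.717, -0.0]
force: [1.0, 0.8, -2.9]
grip_width: 0.103
grip_force: 59.8
time_s: 42.05
eef_pos: [549.9, 135.5, 229.4]
ee_rot: [-0.0, 0.696, 0.718, -0.0]
force: [0.2, 0.5, -3.4]
grip_width: 0.103
grip_force: 59.8
[549.9 135.5 229.4] 1.76
```

```bash
python3 -m handwheel '[[[1,0,0.016,-0.6,0.025],[1,0,0,-0.7,0],[1,0,0,-0.7,0],[1,0,0,-0.29,0],[1,0,0,0,0],[1,0,0,0,0],[1,0,0,0,0]]]'; python3 - <<'E'
from h import *
s=ctrl.sense();q=s['ee_rot'];print(s['eef_pos'].round(1),np.degrees(np.arctan2(2*q[2]**2-1,2*q[1]*q[2])).round(2))
E
```

```text
time_s: 42.75
eef_pos: [550.7, 136.8, 116.5]
ee_rot: [0.001, 0.695, 0.719, 0.001]
force: [0.4, -0.2, -3.9]
grip_width: 0.105
grip_force: 59.7
[550.7 136.8 116.5] 1.98
```

```bash
python3 -m handwheel '[[[1,0.1,-0.006,-0.03,0],[1,0.1,0,0,0],[1,0.1,0,0,0],[1,0.1,0,0,0],[1,0,0,0,0],[1,0,0,0,0]]]';python3 -m handwheel '[[[1,0.06,0,0,0],[1,0.04,0,0,0],[1,0,0,0,0],[1,0,0,0,0]]]'
```

```text
time_s: 43.35
eef_pos: [569.8, 136.9, 113.4]
ee_rot: [-0.0, 0.695, 0.719, -0.0]
force: [-0.3, -0.7, -4.2]
grip_width: 0.108
grip_force: 59.8
time_s: 43.75
eef_pos: [574.9, 136.8, 113.5]
ee_rot: [-0.0, 0.695, 0.719, -0.0]
force: [-0.1, 0.2, -4.5]
grip_width: 0.1
grip_force: 59.8
```

```bash
python3 -m handwheel '[[[1,0,0,0.025,0],[1,0.06,0,0,0],[1,0.05,0,0,0],[1,0,0,0,0],[1,0,0,0,0]]]';python3 -m handwheel '[[[1,0,0,-0.08,0],[1,0,0,-0.08,0],[1,0,0,0,0],[1,0,0,0,0]]]'
```

```text
time_s: 44.25
eef_pos: [580.4, 136.8, 114.7]
ee_rot: [-0.0, 0.695, 0.719, -0.0]
force: [0.6, -0.9, -3.3]
grip_width: 0.102
grip_force: 59.8
time_s: 44.65
eef_pos: [580.3, 136.8, 106.6]
ee_rot: [-0.0, 0.695, 0.719, -0.0]
force: [0.0, -0.4, -3.8]
grip_width: 0.106
grip_force: 59.7
```

```bash
python3 -m handwheel '[[[1,0,0,-0.08,0],[1,0,0,-0.06,0],[1,0,0,0,0],[1,0,0,0,0]]]';python3 -m handwheel '[[[1,0,0,-0.04,0],[1,0,0,-0.02,0],[1,0,0,0,0],[1,0,0,0,0]]]'
```

```text
time_s: 45.05
eef_pos: [580.4, 136.8, 99.7]
ee_rot: [-0.0, 0.695, 0.719, -0.0]
force: [0.7, 0.2, -3.1]
grip_width: 0.11
grip_force: 59.8
time_s: 45.45
eef_pos: [580.7, 136.8, 97.5]
ee_rot: [0.0, 0.695, 0.719, 0.0]
force: [-1.3, -0.9, 4.4]
grip_width: 0.105
grip_force: 61.0
```

```bash
python3 -m handwheel '[[[-1,0,0,0,0],[-1,0,0,0,0],[-1,0,0,0,0],[-1,0,0,0,0],[-1,0,0,0,0],[-1,0,0,0.3,0],[-1,0,0,0.6,0],[-1,0,0,0.8,0],[-1,0,0,0.8,0],[-1,-0.5,-0.6,0.2,0]]]';python3 -m handwheel '[[[-1,-0.6,-0.6,0,0],[-1,0,0,0,0],[-1,0,0,0,0]]]'; python3 - <<'E'
from h import *
w=snap('wrist')['img']; s=snap('side')['img'][130:250,240:380]; t=snap('top')['img']
s=cv2.resize(s,(490,420),interpolation=cv2.INTER_CUBIC)
cv2.imwrite('pics/end.png',cv2.resize(np.hstack([s,t[:, 80:430]]),(800,400)))
cv2.imwrite('pics/w8.png',w)
E
```

```text
time_s: 46.45
eef_pos: [557.8, 108.2, 236.1]
ee_rot: [0.003, 0.694, 0.72, 0.003]
force: [0.1, -0.9, 0.2]
grip_width: 1.004
grip_force: 0.0
time_s: 46.75
eef_pos: [525.4, 76.5, 232.2]
ee_rot: [0.0, 0.695, 0.719, 0.0]
force: [0.2, 0.5, -0.4]
grip_width: 1.0
grip_force: 0.0
```

View pics/end.png

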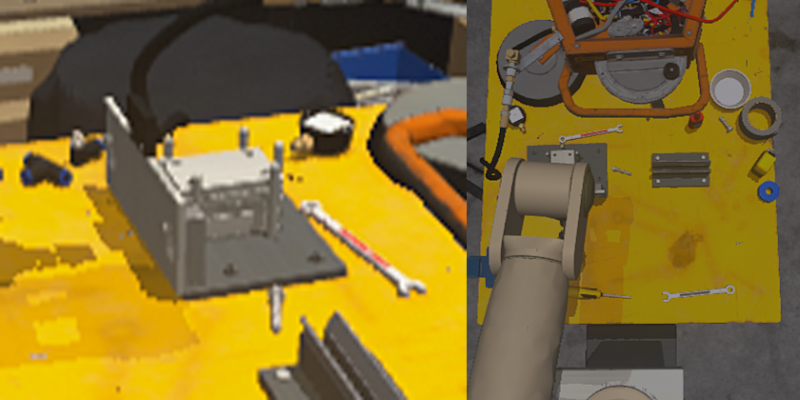

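The side crop shows the plate hanging upright on both posts and the pile sitting between the rods. The table is clear of blanks and the bystanders have not moved.

```bash
python3 -c "
from rig import ctrl
print(ctrl.finish_job())"
```

```text
the job is handed in; nothing more can be done
None
```

The job is handed in: all three blanks are piled on the block, the front plate is hung back on its studs and slid down, and the arm is clear. The run took about 47 s; no verdict was returned.

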